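# Find and mark the high spot of a wheel on the truing stand

### The arm

A 7-joint arm with a two-finger parallel gripper is mounted at the origin on the work surface. World frame = base frame: x ahead of the robot, y to its left, z up, the work surface at z = 0. Lengths are in m, angles in rad, forces in N, time in s.
With the tool pointing down it reaches from about 0.425 to 0.875 m from the base axis. Payload 8.4 kg.
Tool frame: the origin (TCP) lies at the very end of the fingers, on their centre line; the grasp point (between the pads) lies 19 mm behind it; z points along the fingers, y is the direction in which the jaws open and shut (so a half turn about z gives the same grasp; the last joint's range is limited). The gripper opens to 85 mm and grips with 20 to 120 N. Pads are 22 mm wide; open, the fingers measure 114 mm over their backs; the gripper's body (76 mm by 85 mm) begins 54 mm behind the grasp point. The pads swing forward as they close: fully open they stand 13 mm farther back than shut.
Start: joints at [1.107, 0.333, 0.04, 1.465, -0.013, 1.343, -0.059], TCP at [0.232, -0.607, 0.231] pointing down, gripper open.
Joint ranges: [-2.58, 2.58], [-0.38, 2.09], [-1.3, 1.39], [0.25, 2.4], [-1.5, 4.64], [0.08, 2.09], [-2.65, 2.65]. Speed limits (rad/s): [2.22, 2.22, 2.79, 2.79, 3.14, 3.14, 3.14].

### API

Orientations are given as a unit quaternion [w, x, y, z].
In Python, from station import readout, cams, bot, boxes_of, pinpoint gives the robot as it stands.
- The arm moves only by the tool step_arm, never from a script. Its argument "motion" is a list of rows, each a list of 5 numbers: the shift along the tool's x, y, z in m, then the turn about the tool's z in rad, then the opening, from -1 (shut) to 1 (fully open). In form: [[x, y, z, roll, grip], ...]. A call has 1 to 20 rows; each row shifts and turns the commanded pose from where the row before left it, along the tool's axes as they then stand; what a row does not reach is not made up. A row lasts 1/10 s, in which the tool goes at most 50 mm and 8.59 degrees, less where a joint would pass 70% of its speed; a pose out of reach is approached as far as the arm can. A call with a gripper value outside its range is refused whole. The fingers move at their own pace and stop on an object; "grip_force" is the grip in N (left out, the last holds). Time passes only in rows, so rows that do not move let the fingers close. It gives the time, the measured TCP pose, the force and the opening at its end, in the units of the state.
- readout.observe(): the state, without advancing time (a new reading comes with each control period).
- cams.camera(name): name is "side" or "top" or "wrist"; returns a dict with "image" (384x512x3 uint8, blue, green, red), "depth" (384x512 float32, m along the optical axis (not along the pixel's ray), 0 where there is no reading), "vertical_fov" (degrees; the focal length in pixels is half the picture's height over the tangent of half this angle, whatever the lens; pixels are square), "cx", "cy" (the principal point, pixels), "k1" (the pictures are not rectified: a ray, as slopes to the right and down, at radius r is drawn at 1 + k1 r^2 times it, then the intrinsics apply), "rvec" (rotation vector, rad) and "tvec" (3), from world to camera coordinates, as OpenCV has them. Camera axes: x right, y down, z forward; pixel columns grow to the right and rows downward; lengths in m; the calibration is good to about 2 mm. A picture is of the moment at which its call begins.
- bot.hand_in(): hands the job in, once; it reports no verdict.
Trained networks look in the newest picture that a camera, given by its name, has taken for a name from the list of things; names that differ only in an ending like _2 or _b are one class to them, and where a whole thing is asked for, a point or a joint stands for the part that bears it (a point fixed in the world has none). Each returns a list of dicts, best first, with "score" (0 to 1); they miss things now and then, are a little off and sometimes report something else, mostly with a low value. They report only what shows in the picture. A call takes as long as a camera call.
- boxes_of(camera, name): "xyz" ([x, y, z] in m, in the coordinates of the camera as it stood for that picture, good to about 4 mm: the middle of the surface that is visible of it).
- pinpoint(camera, name): "xyz" ([x, y, z] in m, in the coordinates of the camera as it stood for that picture, good to about 4 mm: a listed point, or the origin of a listed thing).
The state is a dict: "clock": time; "joint_positions": joint angles; "joint_vel": joint speeds; "joint_torque": joint torques, N m; "tool_pos": TCP position; "tcp_rot": TCP orientation; "wrist_force": force on the tool from outside, world axes, zero at the start; "moment": the same for the moment, N m; "gripper_width": finger opening in m.
Only numpy, scipy, OpenCV 4.12 (cv2) and the standard library are available. Lean on these libraries where they do the work, as an engineer would, in place of code of your own. Each camera call takes 0.05 s, during which the arm holds its last target. There are 200 camera calls.

### The job

On the truing stand, turn the yellow wheel slowly and gently by its white crank knob, anticlockwise (seen from above) at first and then to and fro as needed, feeling for the one high spot where it rubs on the steel pointer. Stop it with the middle of the high spot right at the pointer, where it presses hardest, let go so that it stays there, then press the red marking plunger fully down and release it. Never press the plunger with the wheel anywhere else, and leave the other things on the table where they are.

Things in the scene. Friction and masses are not known exactly. Their poses are not given: they have to be found in the camera images.
- wheel: Yellow wheel lying flat on the stand, 100 mm across its upper flange, turning freely (no stops, about 1 N drag at the knob) about its vertical axis. Origin: on the axis in the upper face, 82 mm above the table; z up. A green nut, 15 mm across, stands 10 mm up on the axis. Keep the fingers' total force on it below 40 N and turn it slower than 2.5 rad/s.
- knob (a point): Centre of the white crank knob: an upright round post on the wheel, 14 mm in diameter and 30 mm tall, 40 mm from the axis. The point is half-way up, 15 mm above the wheel's upper face. From above, pinch it lightly (8 to 12 N) or hold it loosely between fingers set 2 to 3 mm wider; they may slide along or turn about it.
- contact (a point): Fixed point where the pointer's tip meets the bead, the 87 mm rim hidden under the flange, 43.5 mm from the axis and 55 mm above the table. The bead clears the tip except at its ONE high spot, a smooth swelling 4.5 mm high felt some 27 degrees (0.47 rad) either side of its peak. Its place relative to the knob is new every time and not measured: at first 25 to 225 degrees anticlockwise short of the tip.
- stand: Aluminium base of the stand, fixed, 140 x 210 x 14 mm; origin on the table under the wheel's axis. At the high spot the sprung tip presses with up to 13.5 N and rubs: while turning, the drag at the knob rises to 4 to 8 N, heaviest just before the peak in either direction; at a standstill little is felt. The peak lies half-way between the places where the drag is felt each way. Left within 6 degrees of it, the wheel stays.
- pointer: Blue pointer block fixed to the stand, 44 mm (x) by 62 mm (y) by 50 mm tall. Origin: under its middle, 14 mm above the table. Its y axis points level at the wheel's axis, 94 mm away; the steel tip reaches from it to the bead under the flange, 55 mm above the table.
- marker_top (a point): Middle of the top of the red marking plunger, a round push button 28 mm across in a 44 mm black collar on top of the pointer block, about 86 mm above the table. It goes down 6 mm, with about 5 N at the bottom, and springs back.
- marker (a joint): Travel of the marking plunger: 0 up, 0.006 m fully down.
- tube: Bystander, not to be disturbed: white ceramic bearing tube, 26 mm across, 55 mm tall, standing. Origin under its middle.
- driver: Bystander, not to be disturbed: black-handled hex driver, 190 mm long, lying. Origin under its middle.
- cover: Bystander, not to be disturbed: orange nylon pinion cover, 46 x 34 x 25 mm. Origin under its middle.
- nut: Bystander, not to be disturbed: loose green anodised wheel nut, 26 mm across, 13 mm tall. Origin under its middle.
- tyre: Bystander, not to be disturbed: black rubber tyre lying flat, 110 mm across, 40 mm tall. Origin under its middle.
- oil: Bystander, not to be disturbed: small bottle with a yellow label, 34 mm across, 85 mm tall. Origin under its middle.

How it is judged:
By the outcome, as a careful person would: the job done as asked, in the order asked, and still so for the second after the job is handed in, with the robot touching nothing.
It also fails if it takes over 67 s, if anything falls off the work surface, if the arm or the gripper's body presses on something with over 40 N, if the wrist force passes 120 N, or if a joint passes its speed limit or range.

## Working session

There is one attempt and no reset: what is moved stays moved. The work goes in short steps, Python scripts to look and compute and a tool call to move; the robot and the scene stay as the last step left them, time stands still between calls to the robot, and variables do not carry over. Pictures are saved under pics/ and viewed, about 8 in all and at most 12, crops included, and the job is handed in when it is done.

Besides the shell and the picture viewer there is one more tool, called after "Request:" as name(argument=value, ...) on one line, values as JSON. step_arm: Moves the arm, as the interface text tells. Its arguments: {"type":"object","properties":{"motion":{"type":"array"},"grip_force":{"type":"number"}},"required":["motion"]}

```bash
mkdir -p pics
cat > h.py <<'E'
import numpy as np, cv2
from scipy.spatial.transform import Rotation as R
from station import readout, cams, bot, boxes_of, pinpoint
def toworld(c,p):
    M=R.from_rotvec(np.ravel(c["rvec"])).as_matrix(); return M.T@(np.array(p)-np.ravel(c["tvec"]))
def find(cam,names,fn=pinpoint,save=None):
    c=cams.camera(cam)
    if save: cv2.imwrite(save,c["image"])
    for n in names:
        for d in fn(cam,n)[:2]: print(cam,n,round(d["score"],2),np.round(toworld(c,d["xyz"]),4))
    return c
E
python3 - <<'E'
from h import *
s=readout.observe(); print({k:np.round(v,3) for k,v in s.items()})
N=["wheel","knob","contact","pointer","marker_top","stand","tube","driver","cover","nut","tyre","oil"]
a=find("top",N); b=find("side",N[:5])
cv2.imwrite("pics/a.png",a["image"]);cv2.imwrite("pics/b.png",b["image"])
E
```

```text
{'clock': np.float64(0.0), 'joint_positions': array([ 1.107,  0.334,  0.04 ,  1.466, -0.013,  1.343, -0.058]), 'joint_vel': array([ 0.   ,  0.001,  0.001,  0.001, -0.   ,  0.   , -0.001]), 'joint_torque': array([ 0.0000e+00, -6.5856e+01,  1.3650e+00, -4.0556e+01,  1.7000e-02,
        1.3000e-02, -0.0000e+00]), 'tool_pos': array([ 0.232, -0.607,  0.23 ]), 'tcp_rot': array([-0.001,  0.983,  0.181, -0.   ]), 'wrist_force': array([0.165, 0.093, 0.513]), 'moment': array([ 0.017, -0.01 ,  0.024]), 'gripper_width': np.float64(0.086)}
top wheel 0.68 [0.5629 0.0817 0.0816]
top wheel 0.56 [ 0.5231 -0.0006  0.0881]
top knob 0.82 [0.5843 0.0435 0.0957]
top contact 0.7 [0.5491 0.0436 0.0558]
top pointer 0.66 [ 0.5265 -0.0029  0.0116]
top marker_top 0.5 [ 0.5245 -0.0014  0.0865]
top stand 0.7 [0.566  0.0806 0.003 ]
top tube 0.56 [4.65e-01 3.51e-01 2.00e-04]
top tube 0.33 [0.549  0.0417 0.0562]
top driver 0.73 [6.044e-01 4.391e-01 5.000e-04]
top driver 0.45 [0.583  0.0454 0.0942]
top cover 0.47 [ 0.4548 -0.354   0.0026]
top nut 0.55 [0.5818 0.0425 0.0981]
top nut 0.41 [0.5661 0.084  0.0813]
top tyre 0.84 [ 6.918e-01 -3.655e-01 -6.000e-04]
top oil 0.45 [ 0.7551  0.345  -0.0037]
side knob 0.66 [0.5798 0.0407 0.0953]
side contact 0.91 [0.5469 0.0431 0.0504]
side pointer 0.56 [ 0.5264 -0.003   0.0131]
side pointer 0.36 [ 0.5645  0.0829 -0.0017]
side marker_top 0.49 [ 0.525  -0.0032  0.0847]
```

View pics/a.png

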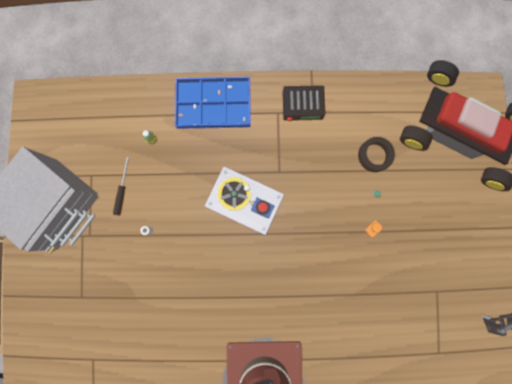

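View pics/b.png

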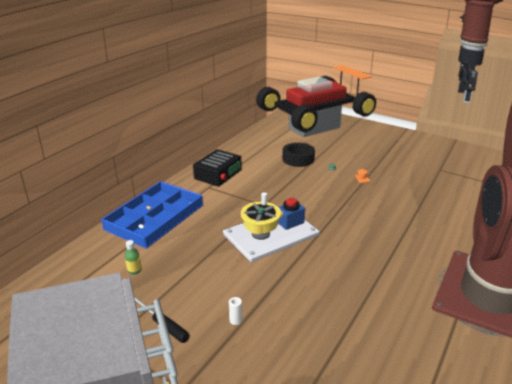

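The top picture shows the wheel at about (235,194), the knob at (247,188) and the red plunger at (262,208). The nearest bystanders are well clear. The side picture agrees. I'll move above the wheel for a wrist view.

Request:
step_arm(motion=[[0.0303,-0.0275,0,0,1],[0.0303,-0.0275,0,0,1],[0.0303,-0.0275,0,0,1],[0.0303,-0.0275,0,0,1],[0.0303,-0.0275,0,0,1],[0.0303,-0.0275,0,0,1],[0.0303,-0.0275,0,0,1],[0.0303,-0.0275,0,0,1],[0.0303,-0.0275,0,0,1],[0.0303,-0.0275,0,0,1],[0.0303,-0.0275,0,0,1],[0.0303,-0.0275,0,0,1],[0.0303,-0.0275,0,0,1],[0.0303,-0.0275,0,0,1],[0.0303,-0.0275,0,0,1],[0.0303,-0.0275,0,0,1],[0.0303,-0.0275,0,0,1],[0.0303,-0.0275,0,0,1],[0,0,0,0,1],[0,0,0,0,1]])

```text
clock: 2.95
tool_pos: [0.5648, 0.0507, 0.2311]
tcp_rot: [-0.0, 0.983, 0.182, -0.0]
wrist_force: [0.0, -1.2, -0.5]
gripper_width: 0.0854
```

Run:
```python
from h import *
s=readout.observe(); print({k:np.round(s[k],3) for k in ("clock","joint_positions","tool_pos","tcp_rot")})
N=["wheel","knob","contact","pointer","marker_top"]
a=find("wrist",N); cv2.imwrite("pics/c.png",a["image"])
find("top",["knob","wheel","pointer"]);find("side",["knob","wheel","marker_top"])
```

```text
{'clock': np.float64(2.95), 'joint_positions': array([ 0.317,  0.211, -0.557,  1.647,  0.114,  1.316, -1.463]), 'tool_pos': array([0.565, 0.051, 0.231]), 'tcp_rot': array([-0.   ,  0.983,  0.182, -0.   ])}
wrist wheel 0.87 [0.5663 0.0856 0.0821]
wrist knob 0.66 [0.5772 0.0413 0.0953]
wrist pointer 0.88 [ 0.5247 -0.0024  0.0152]
wrist marker_top 0.6 [ 0.5258 -0.0009  0.087 ]
top knob 0.2 [ 0.5664 -0.368   0.0021]
top pointer 0.4 [0.4645 0.3501 0.001 ]
side knob 0.76 [0.5789 0.0408 0.0944]
side wheel 0.67 [0.5681 0.0824 0.0789]
side marker_top 0.43 [ 0.5265 -0.005   0.085 ]
```

View pics/c.png

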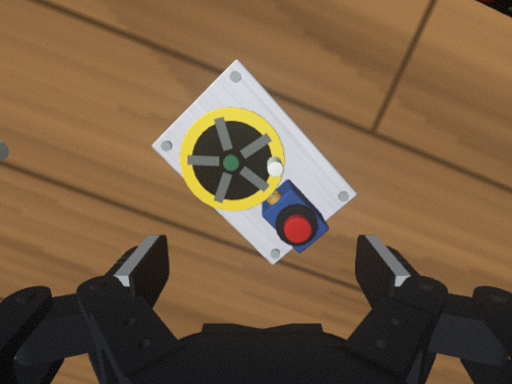

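The wrist picture shows the wheel centred near (232,160), the knob at (275,167) and the plunger at (297,228). I'll refine these with pixels from the wrist and side views.

```bash
cat >> h.py <<'E'
def pix2plane(c,u,v,z):
    h,w=c["image"].shape[:2]; f=h/2/np.tan(np.radians(c["vertical_fov"])/2)
    xd=np.array([(u-c["cx"])/f,(v-c["cy"])/f]); x=xd.copy()
    for _ in range(20): x=xd/(1+c["k1"]*(x@x))
    M=R.from_rotvec(np.ravel(c["rvec"])).as_matrix(); o=-M.T@np.ravel(c["tvec"]); d=M.T@np.array([x[0],x[1],1])
    return o+d*(z-o[2])/d[2]
def blob(c,lo,hi,box=None,z=0.082,name=""):
    hsv=cv2.cvtColor(c["image"],cv2.COLOR_BGR2HSV); m=cv2.inRange(hsv,lo,hi)
    if box: k=np.zeros_like(m);k[box[1]:box[3],box[0]:box[2]]=1;m=m*k
    cs,_=cv2.findContours(m,cv2.RETR_EXTERNAL,cv2.CHAIN_APPROX_NONE); q=max(cs,key=cv2.contourArea)
    P=np.array([pix2plane(c,*p[0],z)[:2] for p in q]); (x,y),r=cv2.minEnclosingCircle(P.astype(np.float32))
    A=np.c_[2*P,np.ones(len(P))]; s=np.linalg.lstsq(A,(P**2).sum(1),rcond=None)[0]
    print(name,"enc",np.round([x,y,r],4),"fit",np.round(s[:2],4),round(float(np.sqrt(s[2]+s[:2]@s[:2])),4)); return s[:2]
E
python3 - <<'E'
from h import *
c=cams.camera("wrist")
w=blob(c,(22,120,120),(35,255,255),(150,80,310,230),.082,"flange")
g=blob(c,(60,60,30),(95,255,255),(215,145,250,180),.092,"nut")
k=blob(c,(0,0,170),(180,60,255),(262,152,288,180),.112,"knobtop")
m=blob(c,(0,150,120),(8,255,255),(260,200,330,260),.086,"plunger")
for a in (w,g): print(np.degrees(np.arctan2(*(k-a)[::-1])),np.linalg.norm(k-a),np.degrees(np.arctan2(*(m-a)[::-1])),np.linalg.norm(m-a))
E
```

```text
flange enc [0.567  0.0826 0.0496] fit [0.5671 0.0826] 0.0446
nut enc [0.5675 0.0832 0.0078] fit [0.5674 0.0828] 0.0071
knobtop enc [0.5845 0.0409 0.0127] fit [0.5834 0.0425] 0.0092
plunger enc [5.272e-01 1.000e-04 1.480e-02] fit [ 0.527 -0.   ] 0.0135
-67.90453352710502 0.043269111777270955 -115.90881508372792 0.09181197701312639
-68.35432015007666 0.04337462656637395 -116.0023406183942 0.09213485956708663
```

Request:
step_arm(motion=[[0.0126,0.011,0,0,-0.2],[0,0,0,0.147,-0.2],[0,0,0,0.147,-0.2],[0,0,0,0.147,-0.2],[0,0,0.02,0.147,-0.2],[0,0,0.02,0.147,-0.2],[0,0,0.02,0.147,-0.2],[0,0,0.02,0.147,-0.2],[0,0,0.016,0,-0.2],[0,0,0,0,-0.2]])

```text
clock: 4.7
tool_pos: [0.5791, 0.0439, 0.1331]
tcp_rot: [0.001, 0.945, -0.326, -0.002]
wrist_force: [-0.3, -0.5, 0.2]
gripper_width: 0.0339
```

Run:
```python
from h import *
s=readout.observe(); print({k:np.round(s[k],3) for k in ("clock","joint_positions","tool_pos","tcp_rot","wrist_force","gripper_width")})
find("side",["knob"])
a=find("wrist",["wheel","knob","marker_top"]); cv2.imwrite("pics/d.png",a["image"])
```

```text
{'clock': np.float64(4.7), 'joint_positions': array([ 0.203,  0.301, -0.42 ,  1.737,  0.133,  1.136, -2.492]), 'tool_pos': array([0.579, 0.044, 0.133]), 'tcp_rot': array([ 0.001,  0.945, -0.326, -0.002]), 'wrist_force': array([-0.346, -0.495,  0.173]), 'gripper_width': np.float64(0.034)}
side knob 0.74 [0.5792 0.0431 0.0928]
side knob 0.25 [ 5.645e-01 -3.687e-01 -5.000e-04]
wrist wheel 0.79 [0.5694 0.086  0.0805]
wrist wheel 0.71 [0.5515 0.0455 0.055 ]
wrist knob 0.87 [0.5806 0.0428 0.0944]
wrist knob 0.2 [0.5649 0.0818 0.0806]
wrist marker_top 0.87 [0.5257 0.0021 0.087 ]
```

View pics/d.png

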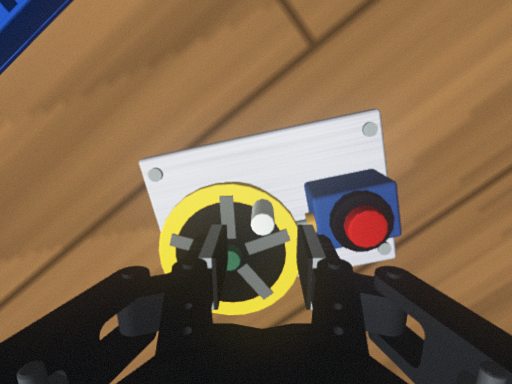

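The knob at (262,217) sits midway between the fingertips, so I'll descend and set a loose hold.

Request:
step_arm(motion=[[0,0,0.015,0,-0.2],[0,0,0.015,0,-0.2],[0,0,0.0145,0,-0.2],[0,0,0,0,-0.6],[0,0,0,0,-0.6],[0,0,0,0,-0.6],[0,0,0,0,-0.6]], grip_force=20)

```text
clock: 5.7
tool_pos: [0.581, 0.0441, 0.0915]
tcp_rot: [-0.0, 0.945, -0.326, 0.0]
wrist_force: [0.0, 0.2, 0.1]
gripper_width: 0.017
```

Run:
```python
from h import *
s=readout.observe(); print({k:np.round(s[k],4) for k in ("clock","joint_positions","tool_pos","tcp_rot","wrist_force","moment","gripper_width")})
A=np.array([.567,.0828]); p=s["tool_pos"][:2]; r0=p-A
print(np.linalg.norm(r0),np.degrees(np.arctan2(r0[1],r0[0])))
phi=R.from_quat(np.roll(s["tcp_rot"],-1)).as_matrix()[:2,:2]; print(phi)
a0=np.arctan2(r0[1],r0[0]); 
for i in range(1,10):
    q=A+.04*np.array([np.cos(a0+i*np.radians(3)),np.sin(a0+i*np.radians(3))]); print(np.round(phi.T@(q-p)*1000,1)); p=q
```

```text
{'clock': np.float64(5.7), 'joint_positions': array([ 0.1948,  0.3433, -0.4142,  1.7763,  0.1566,  1.0532, -2.5104]), 'tool_pos': array([0.581 , 0.0441, 0.0915]), 'tcp_rot': array([-2.000e-04,  9.454e-01, -3.260e-01,  5.000e-04]), 'wrist_force': array([0.0164, 0.2108, 0.1008]), 'moment': array([ 0.0061,  0.0625, -0.0268]), 'gripper_width': np.float64(0.017)}
0.04112410761545584 -70.15096003872343
[[ 0.78744255 -0.61638709]
 [-0.61638754 -0.78744294]]
[ 0.1 -2.4]
[ 1.  -1.9]
[ 0.9 -1.9]
[ 0.8 -1.9]
[ 0.7 -2. ]
[ 0.6 -2. ]
[ 0.5 -2. ]
[ 0.3 -2.1]
[ 0.2 -2.1]
```

Request:
step_arm(motion=[[0.0001,-0.0024,0,0,-0.6],[0.001,-0.0019,0,0,-0.6],[0.0009,-0.0019,0,0,-0.6],[0.0008,-0.0019,0,0,-0.6],[0.0007,-0.002,0,0,-0.6]])

```text
clock: 6.2
tool_pos: [0.5897, 0.0498, 0.0908]
tcp_rot: [0.0, 0.945, -0.326, 0.0]
wrist_force: [0.3, -3.4, 0.7]
gripper_width: 0.017
```

Request:
step_arm(motion=[[0.0006,-0.002,0,0,-0.6],[0.0005,-0.002,0,0,-0.6],[0.0003,-0.0021,0,0,-0.6],[0.0002,-0.0021,0,0,-0.6]])

```text
clock: 6.6
tool_pos: [0.5959, 0.0555, 0.0908]
tcp_rot: [-0.0, 0.945, -0.326, -0.0]
wrist_force: [0.4, -1.9, -0.1]
gripper_width: 0.0171
```

Request:
step_arm(motion=[[0.00013,-0.00209,0,-0.05236,-0.6],[0.00013,-0.00209,0,-0.05236,-0.6],[0.00013,-0.00209,0,-0.05236,-0.6],[0.00013,-0.00209,0,-0.05236,-0.6]])

```text
clock: 7.0
tool_pos: [0.6009, 0.0624, 0.0908]
tcp_rot: [-0.0, 0.975, -0.224, -0.0]
wrist_force: [-0.4, -1.1, 0.0]
gripper_width: 0.0171
```

Request:
step_arm(motion=[[0.00013,-0.00209,0,-0.05236,-0.6],[0.00013,-0.00209,0,-0.05236,-0.6],[0.00013,-0.00209,0,-0.05236,-0.6],[0.00013,-0.00209,0,-0.05236,-0.6]])

```text
clock: 7.4
tool_pos: [0.6044, 0.07, 0.0908]
tcp_rot: [-0.0, 0.993, -0.121, -0.0]
wrist_force: [-0.5, -1.4, -1.2]
gripper_width: 0.0171
```

Request:
step_arm(motion=[[0.00013,-0.00209,0,-0.05236,-0.6],[0.00013,-0.00209,0,-0.05236,-0.6],[0.00013,-0.00209,0,-0.05236,-0.6],[0.00013,-0.00209,0,-0.05236,-0.6]])

```text
clock: 7.8
tool_pos: [0.6062, 0.0782, 0.0908]
tcp_rot: [-0.0, 1.0, -0.017, -0.0]
wrist_force: [-1.2, -1.6, 0.4]
gripper_width: 0.0173
```

Request:
step_arm(motion=[[0.00013,-0.00209,0,-0.05236,-0.6],[0.00013,-0.00209,0,-0.05236,-0.6],[0.00013,-0.00209,0,-0.05236,-0.6],[0.00013,-0.00209,0,-0.05236,-0.6]])

```text
clock: 8.2
tool_pos: [0.6063, 0.0866, 0.0908]
tcp_rot: [-0.0, 0.996, 0.088, -0.0]
wrist_force: [-0.5, -0.7, 0.2]
gripper_width: 0.0172
```

Request:
step_arm(motion=[[0.00013,-0.00209,0,-0.05236,-0.6],[0.00013,-0.00209,0,-0.05236,-0.6],[0.00013,-0.00209,0,-0.05236,-0.6],[0.00013,-0.00209,0,-0.05236,-0.6]])

```text
clock: 8.6
tool_pos: [0.6048, 0.0947, 0.0908]
tcp_rot: [-0.0, 0.981, 0.191, -0.0]
wrist_force: [0.5, -0.6, 0.0]
gripper_width: 0.0172
```

Request:
step_arm(motion=[[0.00013,-0.00209,0,-0.05236,-0.6],[0.00013,-0.00209,0,-0.05236,-0.6],[0.00013,-0.00209,0,-0.05236,-0.6],[0.00013,-0.00209,0,-0.05236,-0.6]])

```text
clock: 9.0
tool_pos: [0.6016, 0.1024, 0.0908]
tcp_rot: [-0.0, 0.956, 0.293, -0.0]
wrist_force: [0.0, -1.1, -0.2]
gripper_width: 0.0167
```

Request:
step_arm(motion=[[0.00013,-0.00209,0,-0.05236,-0.6],[0.00013,-0.00209,0,-0.05236,-0.6],[0.00013,-0.00209,0,-0.05236,-0.6],[0.00013,-0.00209,0,-0.05236,-0.6]])

```text
clock: 9.4
tool_pos: [0.5969, 0.1093, 0.0909]
tcp_rot: [-0.0, 0.92, 0.391, 0.0]
wrist_force: [0.0, -1.2, 0.3]
gripper_width: 0.0171
```

Request:
step_arm(motion=[[0.00013,-0.00209,0,-0.05236,-0.6],[0.00013,-0.00209,0,-0.05236,-0.6],[0.00013,-0.00209,0,-0.05236,-0.6],[0.00013,-0.00209,0,-0.05236,-0.6]])

```text
clock: 9.8
tool_pos: [0.5914, 0.114, 0.0909]
tcp_rot: [0.001, 0.874, 0.485, 0.0]
wrist_force: [4.0, -4.5, -1.8]
gripper_width: 0.0175
```

Request:
step_arm(motion=[[0.00013,-0.00209,0,-0.05236,-0.6],[0.00013,-0.00209,0,-0.05236,-0.6],[0.00013,-0.00209,0,-0.05236,-0.6],[0.00013,-0.00209,0,-0.05236,-0.6]])

```text
clock: 10.2
tool_pos: [0.5856, 0.1172, 0.0911]
tcp_rot: [0.001, 0.819, 0.573, 0.001]
wrist_force: [9.6, -5.6, -5.0]
gripper_width: 0.017
```

Request:
step_arm(motion=[[0.00013,-0.00209,0,-0.05236,-0.6],[0.00013,-0.00209,0,-0.05236,-0.6]])

```text
clock: 10.4
tool_pos: [0.5821, 0.1189, 0.0911]
tcp_rot: [0.002, 0.788, 0.615, 0.001]
wrist_force: [9.9, -5.7, -5.5]
gripper_width: 0.0172
```

Request:
step_arm(motion=[[0.00013,-0.00209,0,-0.05236,-0.6],[0.00013,-0.00209,0,-0.05236,-0.6]])

```text
clock: 10.6
tool_pos: [0.5779, 0.1204, 0.0911]
tcp_rot: [0.001, 0.755, 0.656, 0.001]
wrist_force: [8.4, -4.3, -4.8]
gripper_width: 0.0172
```

Request:
step_arm(motion=[[0.00013,-0.00209,0,-0.05236,-0.6],[0.00013,-0.00209,0,-0.05236,-0.6]])

```text
clock: 10.8
tool_pos: [0.5733, 0.1215, 0.0911]
tcp_rot: [0.001, 0.719, 0.695, 0.001]
wrist_force: [6.3, -2.5, -4.6]
gripper_width: 0.0171
```

Request:
step_arm(motion=[[0.00013,-0.00209,0,-0.05236,-0.6],[0.00013,-0.00209,0,-0.05236,-0.6]])

```text
clock: 11.0
tool_pos: [0.5685, 0.1224, 0.0911]
tcp_rot: [0.001, 0.682, 0.731, 0.001]
wrist_force: [3.5, -1.2, -1.1]
gripper_width: 0.0175
```

Request:
step_arm(motion=[[0.00013,-0.00209,0,-0.05236,-0.6],[0.00013,-0.00209,0,-0.05236,-0.6]])

```text
clock: 11.2
tool_pos: [0.5638, 0.1227, 0.0912]
tcp_rot: [0.0, 0.642, 0.766, 0.001]
wrist_force: [1.5, -1.1, 0.1]
gripper_width: 0.0171
```

Request:
step_arm(motion=[[0.00013,-0.00209,0,-0.05236,-0.6],[0.00013,-0.00209,0,-0.05236,-0.6]])

```text
clock: 11.4
tool_pos: [0.5594, 0.1225, 0.0912]
tcp_rot: [0.0, 0.601, 0.799, 0.001]
wrist_force: [1.7, -0.4, 0.1]
gripper_width: 0.0173
```

Request:
step_arm(motion=[[0.00013,-0.00209,0,-0.05236,-0.6],[0.00013,-0.00209,0,-0.05236,-0.6]])

```text
clock: 11.6
tool_pos: [0.5552, 0.1215, 0.0912]
tcp_rot: [0.0, 0.559, 0.829, 0.001]
wrist_force: [1.2, -0.5, -0.3]
gripper_width: 0.0168
```

Request:
step_arm(motion=[[0.00013,-0.00209,0,-0.05236,-0.6],[0.00013,-0.00209,0,-0.05236,-0.6],[0.00013,-0.00209,0,-0.05236,-0.6],[0.00013,-0.00209,0,-0.05236,-0.6]])

```text
clock: 12.0
tool_pos: [0.5475, 0.1183, 0.0911]
tcp_rot: [0.0, 0.469, 0.883, 0.001]
wrist_force: [1.9, 0.0, -0.2]
gripper_width: 0.0173
```

Request:
step_arm(motion=[[0.00013,-0.00209,0,-0.05236,-0.6],[0.00013,-0.00209,0,-0.05236,-0.6],[0.00013,-0.00209,0,-0.05236,-0.6],[0.00013,-0.00209,0,-0.05236,-0.6]])

```text
clock: 12.4
tool_pos: [0.5407, 0.1136, 0.0912]
tcp_rot: [0.0, 0.374, 0.927, 0.001]
wrist_force: [0.5, 0.6, -1.1]
gripper_width: 0.0171
```

Run:
```python
from h import *
s=readout.observe(); print({k:np.round(s[k],4) for k in ("clock","joint_positions","tool_pos","tcp_rot","wrist_force","moment","gripper_width")})
a=find("wrist",["wheel","knob","marker_top"]); cv2.imwrite("pics/e.png",a["image"])
find("side",["knob"])
```

```text
{'clock': np.float64(12.4), 'joint_positions': array([ 0.5739,  0.4573, -1.0481,  1.8274,  0.4399,  1.1129,  0.1736]), 'tool_pos': array([0.5407, 0.1136, 0.0912]), 'tcp_rot': array([2.000e-04, 3.739e-01, 9.275e-01, 7.000e-04]), 'wrist_force': array([ 0.4913,  0.5718, -1.0742]), 'moment': array([ 0.0093, -0.2522, -0.0181]), 'gripper_width': np.float64(0.0171)}
wrist wheel 0.62 [0.568  0.0859 0.0809]
wrist knob 0.76 [0.5433 0.112  0.0929]
side knob 0.8 [0.5413 0.1117 0.0961]
```

View pics/e.png

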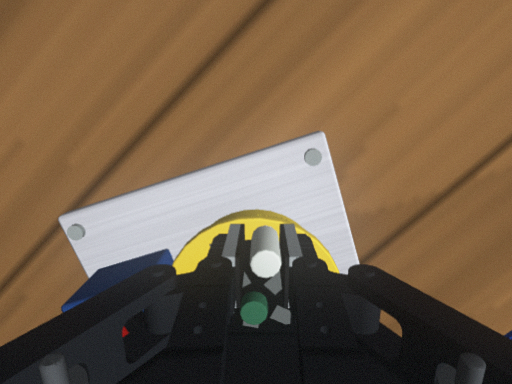

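The knob (265,250) is held between the pads, in line with the green nut (255,308). Next is the reverse pass.

Request:
step_arm(motion=[[-0.00024,0.00208,0,0.05236,-0.6],[-0.00024,0.00208,0,0.05236,-0.6],[-0.00024,0.00208,0,0.05236,-0.6],[-0.00024,0.00208,0,0.05236,-0.6]])

```text
clock: 13.1
tool_pos: [0.5471, 0.1176, 0.0908]
tcp_rot: [-0.0, 0.471, 0.882, -0.0]
wrist_force: [-0.1, -1.1, 1.0]
gripper_width: 0.0173
```

Request:
step_arm(motion=[[-0.00024,0.00208,0,0.05236,-0.6],[-0.00024,0.00208,0,0.05236,-0.6],[-0.00024,0.00208,0,0.05236,-0.6],[-0.00024,0.00208,0,0.05236,-0.6]])

```text
clock: 13.5
tool_pos: [0.5548, 0.121, 0.0908]
tcp_rot: [-0.0, 0.561, 0.828, -0.0]
wrist_force: [-1.1, -0.7, 0.6]
gripper_width: 0.0176
```

Request:
step_arm(motion=[[-0.00024,0.00208,0,0.05236,-0.6],[-0.00024,0.00208,0,0.05236,-0.6]])

```text
clock: 13.7
tool_pos: [0.5589, 0.122, 0.0908]
tcp_rot: [-0.0, 0.603, 0.797, -0.0]
wrist_force: [-0.4, -0.8, 0.5]
gripper_width: 0.0173
```

Request:
step_arm(motion=[[-0.00024,0.00208,0,0.05236,-0.6],[-0.00024,0.00208,0,0.05236,-0.6]])

```text
clock: 13.9
tool_pos: [0.563, 0.1226, 0.0907]
tcp_rot: [-0.0, 0.644, 0.765, -0.0]
wrist_force: [-0.6, -0.6, 1.2]
gripper_width: 0.0171
```

Request:
step_arm(motion=[[-0.00024,0.00208,0,0.05236,-0.6],[-0.00024,0.00208,0,0.05236,-0.6]])

```text
clock: 14.1
tool_pos: [0.5666, 0.1227, 0.0907]
tcp_rot: [-0.001, 0.683, 0.73, -0.001]
wrist_force: [-5.1, -0.8, 4.0]
gripper_width: 0.017
```

Request:
step_arm(motion=[[-0.00024,0.00208,0,0.05236,-0.6],[-0.00024,0.00208,0,0.05236,-0.6]])

```text
clock: 14.3
tool_pos: [0.5699, 0.1224, 0.0906]
tcp_rot: [-0.001, 0.721, 0.693, -0.002]
wrist_force: [-8.8, -1.6, 6.9]
gripper_width: 0.017
```

Request:
step_arm(motion=[[-0.00024,0.00208,0,0.05236,-0.6],[-0.00024,0.00208,0,0.05236,-0.6]])

```text
clock: 14.5
tool_pos: [0.5735, 0.1219, 0.0906]
tcp_rot: [-0.001, 0.756, 0.655, -0.002]
wrist_force: [-11.2, -2.2, 7.5]
gripper_width: 0.017
```

Request:
step_arm(motion=[[-0.00024,0.00208,0,0.05236,-0.6],[-0.00024,0.00208,0,0.05236,-0.6]])

```text
clock: 14.7
tool_pos: [0.5772, 0.1211, 0.0905]
tcp_rot: [-0.001, 0.789, 0.615, -0.002]
wrist_force: [-10.5, -0.1, 6.7]
gripper_width: 0.017
```

Request:
step_arm(motion=[[-0.00024,0.00208,0,0.05236,-0.6],[-0.00024,0.00208,0,0.05236,-0.6]])

```text
clock: 14.9
tool_pos: [0.5811, 0.1199, 0.0905]
tcp_rot: [-0.001, 0.82, 0.573, -0.002]
wrist_force: [-9.2, 0.8, 5.4]
gripper_width: 0.0172
```

Request:
step_arm(motion=[[-0.00024,0.00208,0,0.05236,-0.6],[-0.00024,0.00208,0,0.05236,-0.6]])

```text
clock: 15.1
tool_pos: [0.5852, 0.1181, 0.0906]
tcp_rot: [-0.001, 0.849, 0.529, -0.002]
wrist_force: [-8.9, 1.5, 5.3]
gripper_width: 0.0168
```

Request:
step_arm(motion=[[-0.00024,0.00208,0,0.05236,-0.6],[-0.00024,0.00208,0,0.05236,-0.6]])

```text
clock: 15.3
tool_pos: [0.5893, 0.1159, 0.0907]
tcp_rot: [-0.001, 0.875, 0.484, -0.001]
wrist_force: [-5.0, 2.5, 2.3]
gripper_width: 0.0168
```

Request:
step_arm(motion=[[-0.00024,0.00208,0,0.05236,-0.6],[-0.00024,0.00208,0,0.05236,-0.6]])

```text
clock: 15.5
tool_pos: [0.5931, 0.1131, 0.0907]
tcp_rot: [-0.001, 0.899, 0.437, -0.0]
wrist_force: [-1.7, 2.0, -0.5]
gripper_width: 0.0173
```

```bash
cat > an.py <<'E'
import numpy as np
A=np.array([.567,.0828])
F=np.array([[.6016,.1024,0,-1.1],[.5969,.1093,0,-1.2],[.5914,.114,4,-4.5],[.5856,.1172,9.6,-5.6],[.5821,.1189,9.9,-5.7],[.5779,.1204,8.4,-4.3],[.5733,.1215,6.3,-2.5],[.5685,.1224,3.5,-1.2],[.5638,.1227,1.5,-1.1],[.5594,.1225,1.7,-.4],[.5552,.1215,1.2,-.5]])
B=np.array([[.5548,.121,-1.1,-.7],[.5589,.122,-.4,-.8],[.563,.1226,-.6,-.6],[.5666,.1227,-5.1,-.8],[.5699,.1224,-8.8,-1.6],[.5735,.1219,-11.2,-2.2],[.5772,.1211,-10.5,-.1],[.5811,.1199,-9.2,.8],[.5852,.1181,-8.9,1.5],[.5893,.1159,-5,2.5],[.5931,.1131,-1.7,2]])
for P,s in((F,-1),(B,1)):
    d=P[:,:2]-A; a=np.arctan2(d[:,1],d[:,0]); t=np.c_[-np.sin(a),np.cos(a)]; f=-s*0+(P[:,2:]*t).sum(1)
    k=np.degrees(a)+s*2.15
    for x,y in zip(k,f): print(round(x,1),round(y,1))
    w=np.clip(abs(f)-1.5,0,None); o=np.argsort(k); print("centroid",np.trapezoid((w*k)[o],k[o])/np.trapezoid(w[o],k[o]))
E
python3 an.py
```

```text
27.4 -1.0
39.4 -0.9
49.8 -5.9
59.5 -11.1
65.2 -11.3
71.7 -9.3
78.6 -6.6
85.7 -3.5
92.4 -1.4
98.7 -1.6
104.8 -1.0
centroid 65.26997866324703
109.9 1.3
103.8 0.6
97.9 0.7
92.7 5.1
88.0 8.7
82.7 10.7
77.2 10.1
71.3 8.9
64.9 8.6
58.2 5.5
51.4 2.6
centroid 75.31404688816882
```

Request:
step_arm(motion=[[-0.00024,0.00208,0,0.05236,-0.6],[-0.00024,0.00208,0,0.05236,-0.6],[-0.00024,0.00208,0,0.05236,-0.6],[-0.00024,0.00208,0,0.05236,-0.6],[-0.00024,0.00208,0,0.05236,-0.6],[-0.00024,0.00208,0,0.05236,-0.6],[-0.00024,0.00208,0,0.05236,-0.6]])

```text
clock: 16.2
tool_pos: [0.6025, 0.1009, 0.0908]
tcp_rot: [-0.0, 0.964, 0.266, 0.0]
wrist_force: [-0.2, 1.1, -0.1]
gripper_width: 0.0171
```

Request:
step_arm(motion=[[0.00013,-0.00209,0,-0.05236,-0.6],[0.00013,-0.00209,0,-0.05236,-0.6],[0.00013,-0.00209,0,-0.05236,-0.6],[0.00013,-0.00209,0,-0.05236,-0.6]])

```text
clock: 16.6
tool_pos: [0.5982, 0.1071, 0.0908]
tcp_rot: [0.0, 0.93, 0.367, -0.0]
wrist_force: [1.2, -1.2, -0.3]
gripper_width: 0.0165
```

Request:
step_arm(motion=[[0.00013,-0.00209,0,-0.05236,-0.6]])

```text
clock: 16.7
tool_pos: [0.5969, 0.1087, 0.0908]
tcp_rot: [0.0, 0.92, 0.391, -0.0]
wrist_force: [0.6, -1.1, 0.5]
gripper_width: 0.0172
```

Request:
step_arm(motion=[[0.00013,-0.00209,0,-0.05236,-0.6]])

```text
clock: 16.8
tool_pos: [0.5955, 0.1102, 0.0908]
tcp_rot: [0.0, 0.91, 0.415, -0.0]
wrist_force: [-0.4, 0.1, 0.6]
gripper_width: 0.0174
```

Request:
step_arm(motion=[[0.00013,-0.00209,0,-0.05236,-0.6]])

```text
clock: 16.9
tool_pos: [0.594, 0.1116, 0.0908]
tcp_rot: [0.0, 0.899, 0.438, -0.0]
wrist_force: [0.4, -1.5, -0.6]
gripper_width: 0.0171
```

Request:
step_arm(motion=[[0.00013,-0.00209,0,-0.05236,-0.6]])

```text
clock: 17.0
tool_pos: [0.5927, 0.1127, 0.0908]
tcp_rot: [0.0, 0.887, 0.462, 0.0]
wrist_force: [2.3, -2.1, -0.7]
gripper_width: 0.0172
```

Request:
step_arm(motion=[[0.00013,-0.00209,0,-0.05236,-0.6],[0.00013,-0.00209,0,-0.05236,-0.6]])

```text
clock: 17.2
tool_pos: [0.5901, 0.1143, 0.0909]
tcp_rot: [0.001, 0.862, 0.507, 0.0]
wrist_force: [5.3, -5.7, -2.9]
gripper_width: 0.0167
```

Request:
step_arm(motion=[[0.00013,-0.00209,0,-0.05236,-0.6],[0.00013,-0.00209,0,-0.05236,-0.6]])

```text
clock: 17.4
tool_pos: [0.5873, 0.1159, 0.091]
tcp_rot: [0.001, 0.834, 0.551, 0.001]
wrist_force: [8.3, -6.3, -3.1]
gripper_width: 0.0173
```

Request:
step_arm(motion=[[0.00013,-0.00209,0,-0.05236,-0.6],[0.00013,-0.00209,0,-0.05236,-0.6]])

```text
clock: 17.6
tool_pos: [0.584, 0.1176, 0.091]
tcp_rot: [0.002, 0.804, 0.594, 0.001]
wrist_force: [10.6, -4.8, -4.6]
gripper_width: 0.0169
```

Request:
step_arm(motion=[[0.00013,-0.00209,0,-0.05236,-0.6],[0.00013,-0.00209,0,-0.05236,-0.6]])

```text
clock: 17.8
tool_pos: [0.5802, 0.1192, 0.091]
tcp_rot: [0.002, 0.772, 0.635, 0.001]
wrist_force: [10.7, -4.4, -5.6]
gripper_width: 0.017
```

Request:
step_arm(motion=[[0.00013,-0.00209,0,-0.05236,-0.6],[0.00013,-0.00209,0,-0.05236,-0.6]])

```text
clock: 18.0
tool_pos: [0.5757, 0.1206, 0.091]
tcp_rot: [0.001, 0.738, 0.675, 0.001]
wrist_force: [8.7, -2.3, -4.5]
gripper_width: 0.0168
```

Request:
step_arm(motion=[[0.00013,-0.00209,0,-0.05236,-0.6],[0.00013,-0.00209,0,-0.05236,-0.6]])

```text
clock: 18.2
tool_pos: [0.5709, 0.1215, 0.0909]
tcp_rot: [0.001, 0.701, 0.713, 0.001]
wrist_force: [5.1, -2.6, -2.7]
gripper_width: 0.0171
```

Request:
step_arm(motion=[[0.00013,-0.00209,0,-0.05236,-0.6],[0.00013,-0.00209,0,-0.05236,-0.6],[0.00013,-0.00209,0,-0.05236,-0.6],[0.00013,-0.00209,0,-0.05236,-0.6]])

```text
clock: 18.6
tool_pos: [0.5616, 0.1221, 0.091]
tcp_rot: [0.0, 0.623, 0.783, 0.0]
wrist_force: [1.6, -0.5, -1.0]
gripper_width: 0.0172
```

Request:
step_arm(motion=[[-0.00024,0.00208,0,0.05236,-0.6],[-0.00024,0.00208,0,0.05236,-0.6],[-0.00024,0.00208,0,0.05236,-0.6],[-0.00024,0.00208,0,0.05236,-0.6],[-0.00024,0.00208,0,0.05236,-0.6],[-0.00024,0.00208,0,0.05236,-0.6],[-0.00024,0.00208,0,0.05236,-0.6],[-0.00024,0.00208,0,0.05236,-0.6]])

```text
clock: 19.4
tool_pos: [0.5752, 0.1215, 0.0905]
tcp_rot: [-0.001, 0.773, 0.635, -0.002]
wrist_force: [-11.0, -0.9, 7.5]
gripper_width: 0.0173
```

Request:
step_arm(motion=[[0,0,0,0,-0.6],[0,0,0,0,-0.6],[0,0,0,0,-0.6]])

```text
clock: 19.7
tool_pos: [0.5764, 0.1214, 0.0906]
tcp_rot: [-0.001, 0.772, 0.636, -0.001]
wrist_force: [-5.3, -0.3, 3.1]
gripper_width: 0.0165
```

Request:
step_arm(motion=[[-0.00024,0.00208,0,0.05236,-0.6],[-0.00024,0.00208,0,0.05236,-0.6],[0,0,0,0,-0.6],[0,0,0,0,-0.6],[0,0,0,0,-0.6]])

```text
clock: 20.2
tool_pos: [0.5805, 0.1203, 0.0906]
tcp_rot: [-0.001, 0.804, 0.594, -0.001]
wrist_force: [-5.3, 1.6, 2.3]
gripper_width: 0.0172
```

Request:
step_arm(motion=[[-0.0001,0.0007,0,0.0175,-0.6],[-0.0001,0.0006,0,0.0175,-0.6],[0,0,0,0,-0.6],[0,0,0,0,-0.6],[0,0,0,0,-0.6]])

```text
clock: 20.7
tool_pos: [0.5809, 0.12, 0.0905]
tcp_rot: [-0.001, 0.814, 0.58, -0.001]
wrist_force: [-9.9, 0.5, 4.9]
gripper_width: 0.0174
```

Request:
step_arm(motion=[[0,-0.0015,0,0,-0.6],[0,0,0,0,-0.5],[0,0,0,0,-0.3],[0,0,0,0,-0.2],[0,0,0,0,-0.2]])

```text
clock: 21.2
tool_pos: [0.5817, 0.1194, 0.0909]
tcp_rot: [0.0, 0.815, 0.58, 0.0]
wrist_force: [0.6, -0.5, 0.3]
gripper_width: 0.0344
```

Request:
step_arm(motion=[[0,0,-0.01,0,-0.2],[0,0,-0.02,0,-0.2],[0,0,-0.03,0,-0.2],[0,0,-0.03,0,-0.2],[0,0,0,0,-0.2],[0,0,0,0,-0.2]])

```text
clock: 21.8
tool_pos: [0.5819, 0.1196, 0.1819]
tcp_rot: [0.001, 0.814, 0.58, 0.001]
wrist_force: [-0.1, -1.2, -0.7]
gripper_width: 0.0341
```

Run:
```python
from h import *
s=readout.observe(); print({k:np.round(s[k],4) for k in ("clock","joint_positions","tool_pos","tcp_rot","wrist_force","gripper_width")})
a=find("wrist",["wheel","knob","marker_top"]); cv2.imwrite("pics/f.png",a["image"])
find("side",["knob","wheel","marker_top"])
A=np.array([.567,.0828])
```

```text
{'clock': np.float64(21.8), 'joint_positions': array([ 0.3852,  0.3585, -0.8188,  1.6398,  0.2732,  1.2606, -0.8186]), 'tool_pos': array([0.5819, 0.1196, 0.1819]), 'tcp_rot': array([5.000e-04, 8.145e-01, 5.802e-01, 8.000e-04]), 'wrist_force': array([-0.1341, -1.2096, -0.6583]), 'gripper_width': np.float64(0.0341)}
wrist wheel 0.56 [0.5673 0.0836 0.084 ]
wrist knob 0.9 [0.5767 0.1207 0.0931]
wrist knob 0.32 [0.527  0.0015 0.086 ]
wrist marker_top 0.56 [0.5281 0.0028 0.0883]
side knob 0.71 [0.5809 0.116  0.0949]
side wheel 0.78 [0.5661 0.0821 0.0797]
side wheel 0.35 [ 5.682e-01  8.110e-02 -1.000e-04]
side marker_top 0.43 [ 0.5252 -0.0028  0.0839]
```

View pics/f.png

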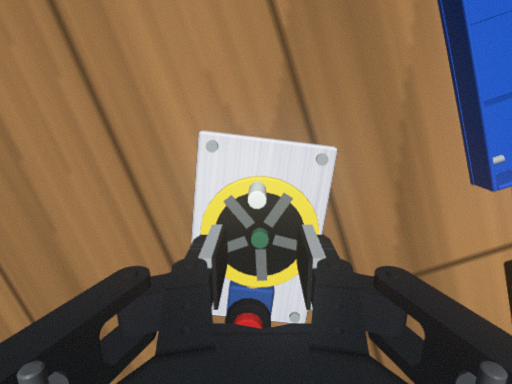

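The knob (257,193) has been let go and the fingers are clear of it. I'll measure its resting angle from the pixels.

Run:
```python
from h import *
c=cams.camera("wrist")
hsv=cv2.cvtColor(c["image"],cv2.COLOR_BGR2HSV)
w=blob(c,(22,120,120),(35,255,255),(190,160,330,295),.082,"flange")
g=blob(c,(60,60,30),(95,255,255),(245,222,276,252),.092,"nut")
m=cv2.inRange(hsv,(0,0,130),(180,70,255)); m2=np.zeros_like(m); m2[178:212,243:272]=m[178:212,243:272]
cs,_=cv2.findContours(m2,cv2.RETR_EXTERNAL,cv2.CHAIN_APPROX_NONE); q=max(cs,key=cv2.contourArea); print(cv2.boundingRect(q))
# knob axis: bottom end of blob is the top disc (near camera centre side)
x,y,W,H=cv2.boundingRect(q)
k=pix2plane(c,x+W/2-.5,y+H-W/2,.112)[:2]
A=np.array([.567,.0828])
for a in (A,w,g): print(np.degrees(np.arctan2(*(k-a)[::-1])),np.linalg.norm(k-a))
```

```text
flange enc [0.568  0.086  0.0486] fit [0.5681 0.086 ] 0.0432
nut enc [0.568  0.0846 0.0091] fit [0.5676 0.0847] 0.008
(249, 182, 19, 27)
73.18124078752625 0.04039291592486171
73.30380865644939 0.03698962017608742
73.20746630268908 0.038446908169255035
```

The picture gives about 73°, good to ±2–3°. Arm kinematics give 71.7°, and the estimated peak is 70.6°. All three agree within their errors. The wheel is released, so I'll go to the plunger with the fingers shut.

Request:
step_arm(motion=[[0,0,0,0,-1],[-0.0263,-0.0026,0,0,-1],[-0.0263,-0.0026,0,0,-1],[-0.0263,-0.0026,0,0,-1],[-0.0263,-0.0026,0,0,-1],[-0.0263,-0.0027,0,0,-1],[0,0,0.02,0,-1],[0,0,0.02,0,-1],[0,0,0.01,0,-1],[0,0,0,0,-1],[0,0,0,0,-1]])

```text
clock: 23.35
tool_pos: [0.5264, -0.0001, 0.1313]
tcp_rot: [-0.0, 0.814, 0.581, 0.0]
wrist_force: [-0.6, -0.1, 0.2]
gripper_width: 0.0002
```

Run:
```python
from h import *
s=readout.observe(); print({k:np.round(s[k],4) for k in ("clock","tool_pos","tcp_rot","wrist_force","gripper_width")})
c=find("side",["marker_top","knob"])
a=find("wrist",["marker_top","knob"])
cv2.imwrite("pics/g.png",np.hstack([a["image"],cv2.resize(c["image"][160:280,220:340],(288,384))[:,:,:]]))
```

```text
{'clock': np.float64(23.35), 'tool_pos': array([ 5.264e-01, -1.000e-04,  1.313e-01]), 'tcp_rot': array([-1.000e-04,  8.143e-01,  5.805e-01,  2.000e-04]), 'wrist_force': array([-0.5958, -0.0776,  0.2294]), 'gripper_width': np.float64(0.0002)}
side marker_top 0.63 [ 0.5233 -0.0014  0.083 ]
side knob 0.95 [0.5784 0.1186 0.0944]
wrist marker_top 0.76 [ 5.258e-01 -5.000e-04  8.330e-02]
wrist knob 0.3 [0.5668 0.0837 0.0825]
```

View pics/g.png

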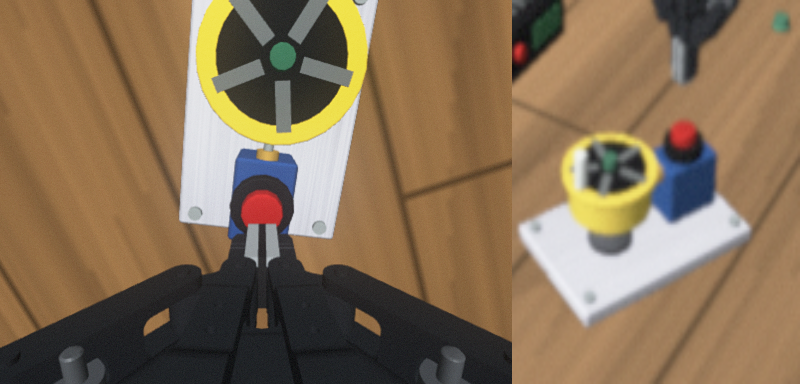

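The shut tip is centred above the red plunger (262,208) and narrower than it. I'll press in small steps and watch Fz.

Request:
step_arm(motion=[[0,0,0.02,0,-1],[0,0,0.02,0,-1],[0,0,0.004,0,-1],[0,0,0,0,-1],[0,0,0,0,-1]])

```text
clock: 24.15
tool_pos: [0.5266, -0.0003, 0.0877]
tcp_rot: [0.0, 0.814, 0.58, 0.0]
wrist_force: [-0.0, 0.7, 0.1]
gripper_width: -0.0001
```

Request:
step_arm(motion=[[0,0,0.002,0,-1],[0,0,0.002,0,-1],[0,0,0,0,-1],[0,0,0,0,-1]])

```text
clock: 24.55
tool_pos: [0.5268, -0.0004, 0.0834]
tcp_rot: [0.0, 0.814, 0.58, 0.001]
wrist_force: [2.2, 0.4, 2.0]
gripper_width: -0.0003
```

Request:
step_arm(motion=[[0,0,0.002,0,-1],[0,0,0,0,-1],[0,0,0,0,-1]])

```text
clock: 24.85
tool_pos: [0.5266, -0.0004, 0.0811]
tcp_rot: [0.0, 0.814, 0.58, 0.0]
wrist_force: [3.7, 0.1, 3.9]
gripper_width: -0.0003
```

Request:
step_arm(motion=[[0,0,0.002,0,-1],[0,0,0,0,-1],[0,0,0,0,-1]])

```text
clock: 25.15
tool_pos: [0.5267, -0.0004, 0.0799]
tcp_rot: [0.001, 0.814, 0.58, 0.0]
wrist_force: [-1.6, 0.1, 15.8]
gripper_width: -0.0
```

Request:
step_arm(motion=[[0,0,0.001,0,-1],[0,0,0,0,-1],[0,0,0,0,-1]])

```text
clock: 25.45
tool_pos: [0.5268, -0.0004, 0.0798]
tcp_rot: [0.001, 0.814, 0.58, 0.0]
wrist_force: [-5.4, -0.1, 25.4]
gripper_width: -0.0
```

Request:
step_arm(motion=[[0,0,0.001,0,-1],[0,0,0,0,-1],[0,0,0,0,-1]])

```text
clock: 25.75
tool_pos: [0.5269, -0.0004, 0.0796]
tcp_rot: [0.001, 0.814, 0.58, 0.0]
wrist_force: [-10.1, -0.2, 35.7]
gripper_width: -0.0001
```

It's on its hard stop: z stays at 0.080 while the force climbs. I'll release, lift clear and check.

Request:
step_arm(motion=[[0,0,-0.003,0,-1],[0,0,-0.006,0,-1],[0,0,-0.01,0,-1],[0,0,-0.03,0,-1],[0,0,-0.03,0,-1],[0,0,-0.03,0,-1],[0,0,-0.03,0,-1],[0,0,0,0,-1],[0,0,0,0,-1]])

```text
clock: 26.65
tool_pos: [0.5256, -0.0006, 0.2159]
tcp_rot: [0.0, 0.815, 0.58, -0.0]
wrist_force: [-0.4, -0.7, 0.2]
gripper_width: -0.0001
```

Run:
```python
from h import *
s=readout.observe(); print({k:np.round(s[k],4) for k in ("clock","tool_pos","wrist_force")})
c=find("side",["marker_top","knob"])
a=find("wrist",["marker_top","knob"])
cv2.imwrite("pics/h.png",np.hstack([a["image"],cv2.resize(c["image"][160:280,220:340],(288,384))]))
```

```text
{'clock': np.float64(26.65), 'tool_pos': array([ 0.5256, -0.0006,  0.2159]), 'wrist_force': array([-0.4453, -0.6946,  0.2144])}
side marker_top 0.6 [ 5.242e-01 -2.000e-04  8.470e-02]
side knob 0.8 [0.5779 0.1183 0.0934]
wrist marker_top 0.72 [ 5.234e-01 -4.000e-04  8.790e-02]
wrist marker_top 0.62 [0.5464 0.044  0.0552]
wrist knob 0.69 [0.5771 0.1176 0.0944]
```

View pics/h.png

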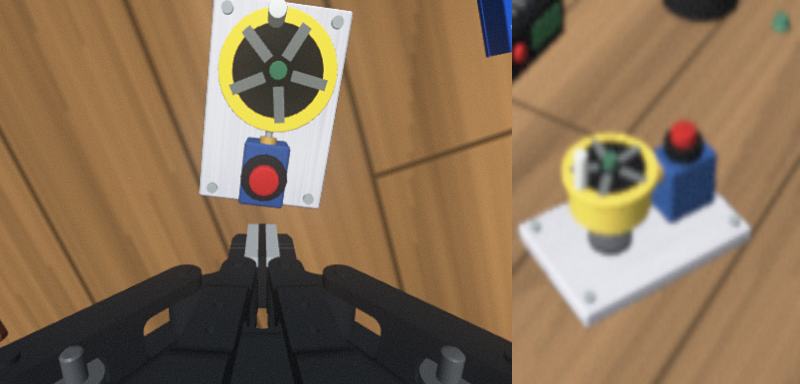

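The plunger (264,180) is back up. The knob (278,10) hasn't moved and the gripper is clear of everything.

```bash
python3 -c "from station import bot; print(bot.hand_in())"
```

```text
the job is handed in; nothing more can be done
None
```

The job is done and handed in. The wheel rests with the estimated middle of its high spot about 1° from the pointer, and the red plunger was pressed fully once and released.

- **Finding the spot:** I turned the wheel by its knob, held loosely, anticlockwise and then to and fro at about 0.5 rad/s. The drag was felt from about 44° anticlockwise and 97° clockwise (knob angle). Halfway between, and from the rest of the two drag curves, the peak is at about 70.6°.
- **Stopping there:** I let go with the knob at about 71.7° by the arm's position. It stayed put on release.
- **Marking:** The plunger came onto its hard stop at z ≈ 0.080 m, with the force rising to 36 N, and sprang back up.

**Last checks:**
- **End state:** The final picture shows the plunger up, the knob unmoved and the gripper clear, at 26.7 s on the clock. The bystanders were never approached, but I did not re-measure them at the end.
- **Knob angle disagrees:** The wrist picture put the knob at about 73°, 1.5° from the arm's figure and 2.6° from the estimated peak. That is within the camera's error, so I left the wheel as it was.
- **Drag above the stated range:** Drag at the knob peaked at about 11 N, above the stated 4–8 N, but well under the 40 N limit.

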